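Secure the front vials, then hold the incubator cover at its set angle

ROBOT

A 6-joint arm with a two-finger parallel gripper is mounted at the origin on a cart in front of the work surface, level with it; the furniture and walls round the work are solid. World frame = base frame: x ahead of the robot, y to its left, z up, the work surface at z = 0. Lengths are in m, angles in rad, forces in N, time in s.
With the tool pointing down it reaches from about 0.425 to 1.125 m from the base axis. Payload 14.9 kg.
Tool frame: the origin (TCP) lies between the finger pads, 19 mm behind the fingertips; this is the grasp point; z points along the fingers, y is the line along which they close (so a half turn about z gives the same grasp; the last joint's range is limited). The gripper opens to 91 mm and grips with 3 to 60 N. Pads are 32 mm wide; open, the fingers measure 118 mm over their backs; the gripper's body (76 mm by 178 mm) begins 60 mm behind the grasp point.
Start: joints at [1.271, 0.379, 1.734, -0, 1.028, -0.033], TCP at [0.185, 0.675, 0.233] pointing down, gripper open.
Joint ranges: [-2.77, 2.77], [-0.74, 2.19], [0, 2.66], [-1.06, 4.2], [0.31, 2.87], [-3.08, 3.08]. Speed limits (rad/s): [1.89, 1.89, 2.39, 3.14, 3.14, 3.14].

INTERFACE

Orientations are given as [roll, pitch, yaw] about the fixed x, y, z axes, in that order (R = Rz(yaw) Ry(pitch) Rx(roll)).
In Python, from bench import bot gives the robot as it stands. The module is installed in compiled form; this text tells all that it offers.
- The arm moves only by the tool crank_tcp, called after "Call:" as a command line: name --pt "numbers of a row" for each row, then --argument value for the rest. Schema: {"type":"object","properties":{"motion":{"type":"array","items":{"type":"object","properties":{"ax":{"type":"number"},"ay":{"type":"number"},"az":{"type":"number"},"sx":{"type":"number"},"sy":{"type":"number"},"sz":{"type":"number"},"jaw":{"type":"number"}},"additionalProperties":false,"required":["jaw"]},"minItems":1,"maxItems":8},"clamp_n":{"type":"number"},"only":{"type":"string"},"quiet":{"type":"boolean"},"lines":{"type":"string"}},"required":["motion"],"additionalProperties":false}. motion is a list of rows, 1 to 8 of them, each an object with the fields ax, ay, az (a rotation vector in rad), sx, sy, sz (the shift in m), jaw (the finger opening in m); a field left out counts as zero (the opening has to be given); each row shifts and turns the commanded pose from where the row before left it, along the tool's axes as they then stand; what a row does not reach is not made up. A row lasts 1/8 s, in which the tool goes at most 0.0625 m and 0.188 rad, less where a joint would pass 70% of its speed; a pose out of reach is approached as far as the arm can. The fingers move at their own pace and stop on an object; clamp_n is the grip in N (left out, the last holds). Time passes only in rows, so rows that do not move let the fingers close. The tool returns the time, the measured TCP pose, the force, the opening and the grip force at its end. only (a regular expression) keeps the lines of the reply that match it, lines (a string "A,B") keeps lines A to B, and quiet returns only ok. Input that does not fit is refused with a message, and nothing moves.
- bot.state(): the state, without advancing time (a new reading comes with each control period).
- bot.grab_frame(name): name is "side" or "top"; returns a dict with "frame" (384x512x3 uint8, blue, green, red), "vertical_fov" (degrees; the focal length in pixels is half the picture's height over the tangent of half this angle, whatever the lens; pixels are square), "cx", "cy" (the principal point, pixels), "origin" and "attitude" of the camera in the world. Camera axes: x right, y down, z forward; pixel columns grow to the right and rows downward; lengths in m; the calibration is good to about 2 mm. A picture is of the moment at which its call begins. There is no depth.
- bot.hand_in(): hands the job in; it is judged then, once.
The state is a dict: "clock": time; "joints": joint angles; "joint_vel": joint speeds; "joint_efforts": joint torques, N m; "tool_pos": TCP position; "ee_rot": TCP orientation; "wrist_force": force on the tool from outside, world axes, zero at the start; "torque": the same for the moment, N m; "gripper_width": finger opening in m; "finger_force": force on a finger pad.
Only numpy, scipy, OpenCV 4.12 (cv2) and the standard library are available. Lean on these libraries where they do the work, as an engineer would, in place of code of your own. Each camera call takes 0.05 s, during which the arm holds its last target. There are 200 camera calls.

TASK

Make the tube incubator ready for a look inside: lay the loose steel retaining bar across the two forked posts over the front row of vials, seated in both forks and not dropped into them, and let go of it while the cover is still shut. Then lift the spring-loaded cover by its front handle until it is in line with the index arm set beside it on the right, without shifting that arm, and finish while holding the cover still there: do not let go. Leave the petri dish, tape roll and white bottle where they are.

Things in the scene. Friction and masses are not known exactly. Their poses are not given: they have to be found in the camera images.
- incubator: White tube incubator, fixed, 300 (x) x 170 (y) mm, 102 high with the cover shut; reaches 160 mm in front of and 140 mm behind its origin. Front: open bay, 35 mm high, with four vials (caps to 57 mm) and two dark forked posts (to 81 mm). Rear: chamber under the cover. Origin: at worktop height, on its middle line; x points to its back (away from the robot), y to its left.
- bar_seat (a point): Centre of the seated retaining bar, 69 mm above the worktop, 125 mm in front of the incubator's origin, midway between the posts; axes as the incubator's; the bar lies along y. Posts stand 64 mm either side along y, 12 mm thick in y, 46 mm in x. Each fork's slot is open upward, 22 mm wide in x, floor at 62 mm, prong tops at 81 mm above the worktop.
- retaining_bar: Loose plain steel bar, square section 14 x 14 mm, 176 mm long, about 0.25 kg, lying on the worktop left or right of the incubator. Origin: middle of its underside; its length is along its y, z up. Either end may go to either post.
- bar_center (a point): The bar's centre, 7 mm above the middle of its underside.
- cover (a joint): Angle of the grey cover in rad: 0 shut (level), grows as its front is lifted, to 1.3. A spring and its weight pull it shut (straight up at the handle about 6 N when shut, 12 N at 0.75 rad); let go, it falls shut. Cover 14 mm thick, 156 mm wide, reaches 135 mm forward of the hinge.
- cover_hinge (a point): Middle of the cover's hinge axis, 95 mm above the worktop, 120 mm behind the incubator's origin; the axis runs along the incubator's y, and this point does not move. A wall cabinet hangs over the back of the worktop: underside about 560 mm up, front edge at about x = 0.62 m; keep wrist and elbow clear of it.
- cover_grip (a point): Middle of the handle's round cross bar: 12 mm diameter, 110 mm long along y, 175 mm from the hinge axis, 95 mm above the worktop when shut; on two 10 mm rods 50 mm either side. Free gaps: 34 mm to the cover's front edge, 57 mm to the seated bar, 60 below. It can turn between finger pads, so the gripper can stay pointing down. Axes: x to the hinge, y left.
- index (a joint): Angle of the index arm in rad, same axis, zero and direction as cover: the angle at which the cover is to be held. Friction keeps it where it was set.
- index_tip (a point): Black knob, 16 mm across, at the end of the index arm: a thin steel strip beside the cover, 96 mm right of the incubator's middle, from the hinge axis 163 mm out. x points from the knob along the arm to the hinge, y to the left.
- petri: Bystander: open clear petri dish, 74 mm across, 14 mm high, on the other side of the incubator from the bar. Origin: middle of its underside.
- tape: Bystander: roll of tape lying flat, 72 mm across, 18 mm high, to the right of the incubator. Origin: middle of its underside.
- white_bottle: Bystander: white plastic bottle, 69 mm diameter, 127 mm high, standing to the left of the incubator. Origin: middle of its underside.

How it is judged:
On the way, in this order (a step that is already met when the one before it is completed fails the run):
1. the bar lies seated in both forks, released, with the cover still shut (x of bar_center in the frame of bar_seat between -0.007 and 0.007 m and y of bar_center in the frame of bar_seat between -0.018 and 0.018 m and z of bar_center in the frame of bar_seat between -0.004 and 0.004 m and angle between the y axis of retaining_bar and the y axis of bar_seat, either way round below 0.1 rad and contact force between the fingers and retaining_bar below 0.3 N and value of joint cover below 0.06 rad), for 0.2 s.
2. the cover is lifted by its handle and in line with the index arm (angle between the x axis of cover_grip and the x axis of index_tip, either way round below 0.07 rad and value of joint cover above 0.2 rad and velocity of joint cover between -0.08 and 0.08 rad/s and contact force between the fingers and cover above 3 N and distance between the grasp point and cover_grip below 0.06 m), for 0.2 s.
At the end, for the whole second after the job is handed in: Bar at rest in both forks, off the fingers: centre within 7 mm across, 18 mm along, 4 mm in height of its seat, square within 0.1 rad. Cover still, within 0.07 rad (4 degrees) of the index arm, carried by the fingers with over 3 N, tool point within 60 mm of the handle's middle (all of step 2 and x of bar_center in the frame of bar_seat between -0.007 and 0.007 m and y of bar_center in the frame of bar_seat between -0.018 and 0.018 m and z of bar_center in the frame of bar_seat between -0.004 and 0.004 m and angle between the y axis of retaining_bar and the y axis of bar_seat, either way round below 0.1 rad and contact force between the fingers and retaining_bar below 0.3 N and linear speed of retaining_bar below 0.02 m/s); the arm keeps its last pose, push and grip.
It fails at once if the bar falls freely (untouched by the fingers and faster than 0.5 m/s) (contact force between the fingers and retaining_bar below 0.05 N and linear speed of retaining_bar above 0.5 m/s).
It fails at once if the index arm is shifted by more than 8 mm at its knob (distance of index_tip from where it was at the start of the episode above 0.008 m).
It fails at once if the petri dish, tape roll or white bottle is moved by more than 30 mm (distance of any of petri, tape, white_bottle from where it was at the start of the episode above 0.03 m).
It also fails if it takes over 51 s, if anything falls off the work surface, if the arm or the gripper's body presses on something with over 40 N, if the wrist force passes 120 N, or if a joint passes its speed limit or range.

## Working session

There is one attempt and no reset: what is moved stays moved. The work goes in short steps, Python scripts to look and compute and a tool call to move; the robot and the scene stay as the last step left them, time stands still between calls to the robot, and variables do not carry over. Pictures are saved under pics/ and viewed, at most 10 in all, crops included, and the job is handed in when it is done.

```bash
mkdir -p pics
```

Create h.py:
```python
import numpy as np,cv2
from scipy.spatial.transform import Rotation as R
from bench import bot
def att(a):
    a=np.array(a,float)
    if a.shape==(3,3): return a
    return R.from_euler('xyz',a).as_matrix() if a.size==3 else R.from_quat(a).as_matrix()
def ray(f,u,v):
    F=f["frame"].shape[0]/2/np.tan(np.radians(f["vertical_fov"]/2))
    d=att(f["attitude"])@np.array([(u-f["cx"])/F,(v-f["cy"])/F,1]); return np.array(f["origin"]),d/np.linalg.norm(d)
def proj(f,p):
    F=f["frame"].shape[0]/2/np.tan(np.radians(f["vertical_fov"]/2))
    c=att(f["attitude"]).T@(np.array(p)-f["origin"]); return c[:2]/c[2]*F+[f["cx"],f["cy"]]
def atz(f,u,v,z):
    o,d=ray(f,u,v); return o+d*(z-o[2])/d[2]
def tri(rs):
    A=sum(np.eye(3)-np.outer(d,d) for o,d in rs); b=sum((np.eye(3)-np.outer(d,d))@o for o,d in rs); return np.linalg.solve(A,b)
```

Run:
```python
from h import *
import pickle
fs={n:bot.grab_frame(n) for n in("side","top")}
pickle.dump(fs,open("f0.pkl","wb"))
for n,f in fs.items():
    print(n,{k:v for k,v in f.items() if k!="frame"}); cv2.imwrite(f"pics/{n}0.png",cv2.resize(f["frame"],(800,600),interpolation=cv2.INTER_CUBIC))
print(bot.state())
```

```text
side {'vertical_fov': 57.32859914491202, 'cx': 252.99743934421227, 'cy': 184.43502944311282, 'origin': array([ 0.39767982, -0.739909  ,  0.63822915]), 'attitude': array([-2.17898705,  0.00671122, -0.25612328])}
top {'vertical_fov': 48.42733387239061, 'cx': 255.3461727989612, 'cy': 191.4368998243858, 'origin': array([0.38921138, 0.12954021, 1.3302367 ]), 'attitude': array([-2.97190819, -0.07694873, -1.54790165])}
{'clock': 0.1, 'joints': array([ 1.27067572e+00,  3.79352948e-01,  1.73474579e+00,  6.22450270e-06,
        1.02848873e+00, -3.32895940e-02]), 'joint_vel': array([ 0.00036249, -0.00095968, -0.00120702, -0.000465  , -0.00106943,
        0.00038477]), 'joint_efforts': array([-1.28980093e-03, -7.65036321e+01, -4.35294807e+01,  6.51770225e-02,
        3.98243533e-02, -5.75686204e-05]), 'tool_pos': array([0.18446714, 0.67489526, 0.23214446]), 'ee_rot': array([-3.14059857e+00, -3.84359867e-05,  2.87475841e+00]), 'wrist_force': array([-0.14506196, -0.78990351, -0.1458958 ]), 'torque': array([ 0.02563202,  0.01558836, -0.02072259]), 'finger_force': 0.0, 'gripper_width': 0.09119346663324211}
```

View pics/side0.png

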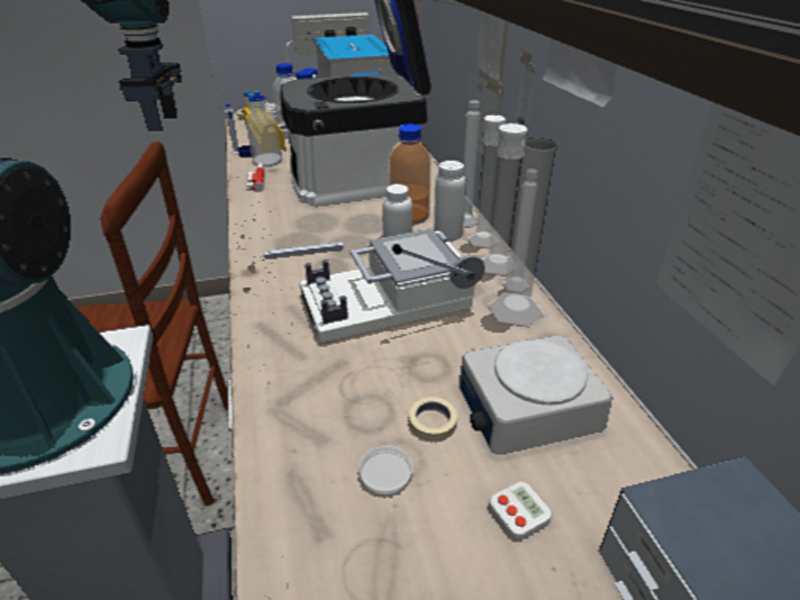

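View pics/top0.png

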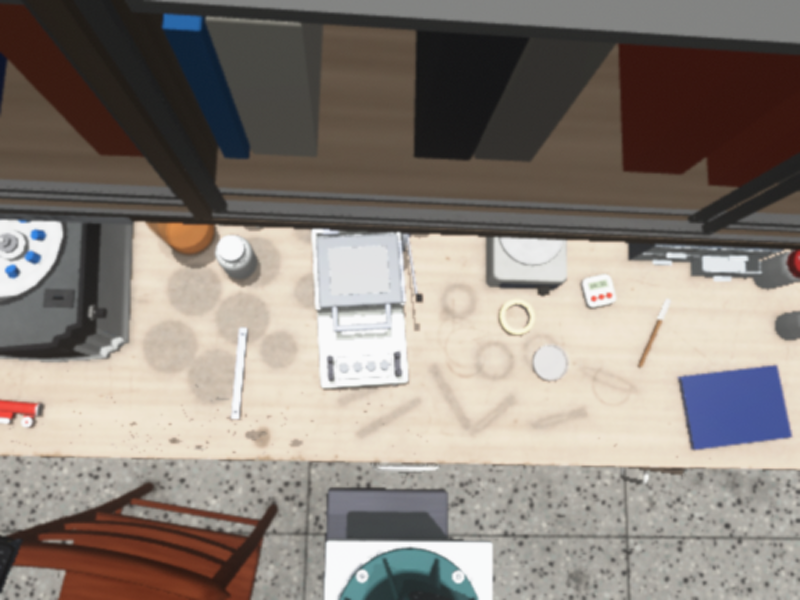

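Run:
```python
from h import *
import pickle
fs=pickle.load(open("f0.pkl","rb"))
cv2.imwrite("pics/s1.png",cv2.resize(fs["side"]["frame"][140:230,160:320],None,fx=5,fy=5,interpolation=cv2.INTER_CUBIC))
cv2.imwrite("pics/t1.png",cv2.resize(fs["top"]["frame"][140:272,140:280],None,fx=4.5,fy=4.5,interpolation=cv2.INTER_CUBIC))
```

```text
(no output)
```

View pics/s1.png

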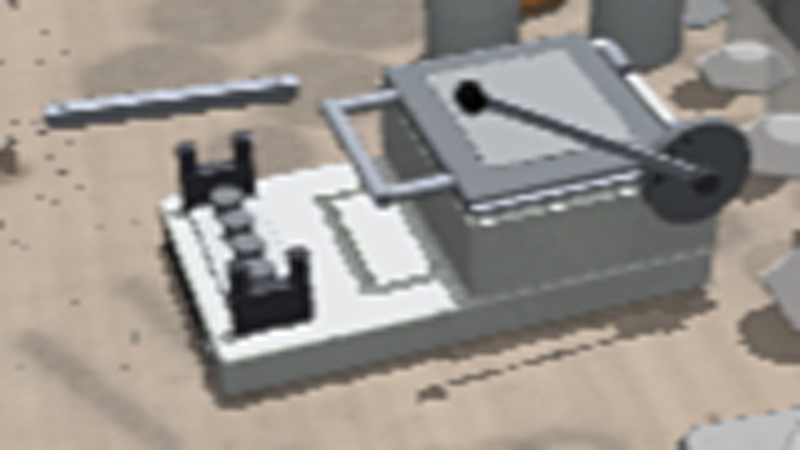

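View pics/t1.png

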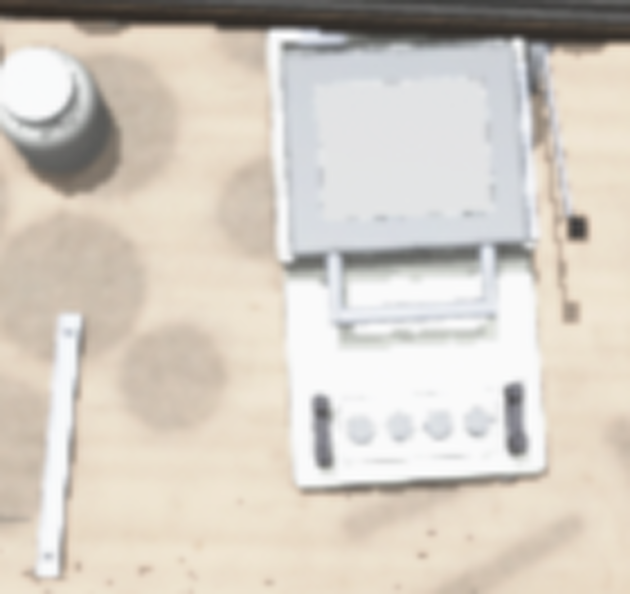

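Run:
```python
from h import *
import pickle
fs=pickle.load(open("f0.pkl","rb"));S,T=fs["side"],fs["top"]
s=lambda u,v:((u+.5)/5-.5+160,(v+.5)/5-.5+140); t=lambda u,v:((u+.5)/4.5-.5+140,(v+.5)/4.5-.5+140)
L={"barfar":((70,318),(293,88)),"barnear":((48,573),(52,113)),
"LpostF":((321,401),(243,138)),"LpostN":((325,464),(186,148)),"RpostF":((513,389),(298,255)),"RpostN":((517,451),(239,264)),
"hL":((334,319),(331,105)),"hR":((494,313),(381,192)),"knob":((577,228),(470,97))}
for k,(a,b) in L.items():
    rs=[ray(T,*t(*a)),ray(S,*s(*b))];p=tri(rs)
    print(k,p.round(4),"gap mm",(1e3*np.linalg.norm(np.cross(rs[0][1],p-rs[0][0]))).round(1), "top@z",atz(T,*t(*a),{"b":.014,"L":.081,"R":.081,"h":.095,"k":p[2]}[k[0]]).round(4),"side@z",atz(S,*s(*b),{"b":.014,"L":.081,"R":.081,"h":.095,"k":p[2]}[k[0]]).round(4))
for k,u in {"FL":(297,487),"FR":(546,470)}.items(): print(k,atz(T,*t(*u),.035).round(4))
for k,u in {"FL":(165,203),"FR":(220,357)}.items(): print(k,atz(S,*s(*u),.035).round(4))
```

```text
barfar [0.5487 0.3408 0.0031] gap mm 0.7 top@z [0.5481 0.339  0.014 ] side@z [0.5454 0.3222 0.014 ]
barnear [0.3784 0.3439 0.0074] gap mm 1.1 top@z [0.3774 0.3428 0.014 ] side@z [0.3797 0.3325 0.014 ]
LpostF [0.4914 0.1653 0.0764] gap mm 0.3 top@z [0.4913 0.1652 0.081 ] side@z [0.4903 0.1578 0.081 ]
LpostN [0.4537 0.161  0.0776] gap mm 2.6 top@z [0.4509 0.161  0.081 ] side@z [0.456  0.1556 0.081 ]
RpostF [0.5028 0.0405 0.0742] gap mm 0.6 top@z [0.5028 0.0409 0.081 ] side@z [0.501  0.0311 0.081 ]
RpostN [0.4661 0.0369 0.0768] gap mm 3.2 top@z [0.4626 0.0374 0.081 ] side@z [0.4688 0.0312 0.081 ]
hL [0.544  0.1585 0.0949] gap mm 0.8 top@z [0.5432 0.1586 0.095 ] side@z [0.5448 0.1584 0.095 ]
hR [0.5516 0.0554 0.0972] gap mm 1.4 top@z [0.5505 0.0554 0.095 ] side@z [0.5536 0.0587 0.095 ]
knob [0.5932 0.0109 0.1776] gap mm 0.5 top@z [0.5937 0.0108 0.1776] side@z [0.5927 0.0108 0.1776]
FL [0.4375 0.18   0.035 ]
FR [0.4531 0.0141 0.035 ]
FL [0.4404 0.1699 0.035 ]
FR [0.4518 0.0124 0.035 ]
```

Found: the bar lies left at about (0.463, 0.341), along x. The incubator yaw is about 0.09, the seat is at (0.478, 0.101), the handle at (0.548, 0.107), and the index is set to about 0.535 rad.

Create d.py:
```python
import sys
from h import *
# x y z yaw tilt : translation in present tool axes, then rotvec in present tool axes
x,y,z,yaw,tilt=map(float,sys.argv[1:6])
s=bot.state();M=R.from_euler('xyz',s["ee_rot"])
G=R.from_rotvec(tilt*np.array([-np.sin(.09),np.cos(.09),0]))*R.from_euler('xyz',[np.pi,0,yaw])
print("d",M.inv().apply(np.array([x,y,z])-s["tool_pos"]).round(4),"rot",(M.inv()*G).as_rotvec().round(4),"t",round(s["clock"],2),"j",s["joints"].round(2))
```

```bash
python3 d.py .463 .341 .12 3.119 0
```

```text
d [-0.3567 -0.2485  0.1124] rot [-1.000e-03 -2.000e-04 -2.442e-01] t 0.1 j [ 1.27  0.38  1.73  0.    1.03 -0.03]
```

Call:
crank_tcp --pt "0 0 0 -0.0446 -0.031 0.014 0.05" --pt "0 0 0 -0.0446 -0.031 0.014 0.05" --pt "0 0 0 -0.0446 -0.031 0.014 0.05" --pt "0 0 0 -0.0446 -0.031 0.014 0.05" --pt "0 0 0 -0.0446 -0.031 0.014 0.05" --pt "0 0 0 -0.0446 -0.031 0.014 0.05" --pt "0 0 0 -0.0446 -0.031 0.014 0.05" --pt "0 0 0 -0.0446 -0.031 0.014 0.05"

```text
refused: motion[0]: [0, 0, 0, -0.0446, -0.031, 0.014, 0.05] is not of type 'object' (schema: type "object"). Nothing was moved.
```

I used the wrong layout. The manual says a list of objects with named fields; once more.

Call:
crank_tcp --motion '[{"sx": -0.0446, "sy": -0.031, "sz": 0.014, "jaw": 0.05}, {"sx": -0.0446, "sy": -0.031, "sz": 0.014, "jaw": 0.05}, {"sx": -0.0446, "sy": -0.031, "sz": 0.014, "jaw": 0.05}, {"sx": -0.0446, "sy": -0.031, "sz": 0.014, "jaw": 0.05}, {"sx": -0.0446, "sy": -0.031, "sz": 0.014, "jaw": 0.05}, {"sx": -0.0446, "sy": -0.031, "sz": 0.014, "jaw": 0.05}, {"sx": -0.0446, "sy": -0.031, "sz": 0.014, "jaw": 0.05}, {"sx": -0.0446, "sy": -0.031, "sz": 0.014, "jaw": 0.05}]'

```text
clock: 1.1
tool_pos: [0.4642, 0.3404, 0.1203]
ee_rot: [-3.142, -0.0, 2.875]
wrist_force: [0.2, 0.3, 0.1]
gripper_width: 0.0501
finger_force: 0.0
```

Call:
crank_tcp --motion '[{"az": -0.122, "jaw": 0.05}, {"az": -0.122, "jaw": 0.05}, {"jaw": 0.05}, {"jaw": 0.05}]'

```text
clock: 1.6
tool_pos: [0.4632, 0.342, 0.1207]
ee_rot: [-3.141, -0.0, 3.116]
wrist_force: [-0.8, -0.3, 0.2]
gripper_width: 0.0498
finger_force: 0.0
```

```bash
python3 d.py .463 .341 .07 3.119 0
```

Run:
```python
from h import *
import pickle
fs={n:bot.grab_frame(n) for n in("side","top")}
pickle.dump(fs,open("f1.pkl","wb"))
a=cv2.resize(fs["side"]["frame"][100:180,130:230],None,fx=4,fy=4,interpolation=cv2.INTER_CUBIC)
b=cv2.resize(fs["top"]["frame"][200:280,110:210],None,fx=4,fy=4,interpolation=cv2.INTER_CUBIC)
cv2.imwrite("pics/c1.png",np.hstack([a,b]))
for p in ((.3774,.3428,.014),(.5481,.339,.014)): print(proj(fs["side"],p),proj(fs["top"],p))
```

```text
d [ 0.0002 -0.001   0.0507] rot [-0.0001 -0.0001 -0.0026] t 1.6 j [ 0.6   0.35  2.03 -0.    0.76 -0.95]
[169.12550541 160.8042625 ] [150.28624374 266.93756384]
[218.1247979  154.77257565] [155.16404624 210.29131291]
```

View pics/c1.png

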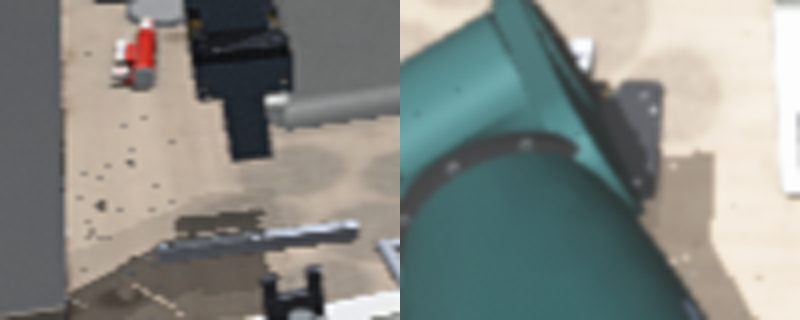

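The side view shows the fingertips (crop 250,158) over the bar's middle (crop 258,238). A 60 mm opening covers the remaining uncertainty in y, so I'll descend and grip.

Call:
crank_tcp --motion '[{"sy": -0.001, "sz": 0.025, "jaw": 0.06}, {"sz": 0.025, "jaw": 0.06}, {"sz": 0.02, "jaw": 0.06}, {"sz": 0.018, "jaw": 0.06}, {"sz": 0.011, "jaw": 0.06}, {"jaw": 0.06}, {"jaw": 0.06}]'

```text
clock: 2.58
tool_pos: [0.4637, 0.3412, 0.0222]
ee_rot: [3.141, 0.001, 3.119]
wrist_force: [-0.7, 0.9, -0.8]
gripper_width: 0.0598
finger_force: 0.0
```

```bash
python3 d.py .463 .341 .021 3.119 0
```

```text
d [ 0.0007 -0.0002  0.0012] rot [ 0.0004  0.0006 -0.0003] t 2.58 j [ 0.59  0.52  2.03 -0.    0.59 -0.95]
```

Call:
crank_tcp --motion '[{"sz": 0.001, "jaw": 0.04}, {"jaw": 0.025}, {"jaw": 0.01}, {"jaw": 0.0}, {"jaw": 0.0}, {"jaw": 0}]' --clamp_n 50

```text
clock: 3.32
tool_pos: [0.4633, 0.3409, 0.0208]
ee_rot: [-3.142, -0.0, 3.119]
wrist_force: [0.2, 0.2, 1.5]
gripper_width: 0.0135
finger_force: 50.0
```

```bash
python3 d.py .463 .341 .021 3.119 0
```

Run:
```python
from h import *
import pickle
fs={n:bot.grab_frame(n) for n in("side","top")}
pickle.dump(fs,open("f2.pkl","wb"))
a=cv2.resize(fs["side"]["frame"][110:190,150:250],None,fx=4,fy=4,interpolation=cv2.INTER_CUBIC)
b=cv2.resize(fs["top"]["frame"][200:280,110:210],None,fx=4,fy=4,interpolation=cv2.INTER_CUBIC)
cv2.imwrite("pics/c2.png",np.hstack([a,b]))
for p in ((.463,.341,.014),(.463,.325,.0025)): print(proj(fs["side"],p))
```

```text
d [ 0.0003  0.     -0.0002] rot [-0.     -0.     -0.0002] t 3.33 j [ 0.59  0.52  2.03 -0.    0.59 -0.95]
[194.01058264 157.72572069]
[194.90019472 162.83483129]
```

View pics/c2.png

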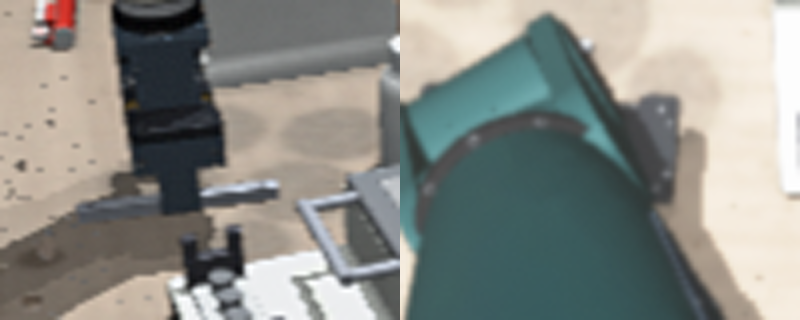

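Bar held centrally (ends at crop 80 and 277, finger 160–200). Next I lift and turn it.

Call:
crank_tcp --motion '[{"sz": -0.02, "jaw": 0}, {"sz": -0.03, "jaw": 0}, {"az": 0.15, "sz": -0.04, "jaw": 0}, {"az": 0.18, "sz": -0.04, "jaw": 0}, {"az": 0.18, "jaw": 0}, {"az": 0.18, "jaw": 0}, {"az": 0.18, "jaw": 0}, {"az": 0.18, "jaw": 0}]'

```text
clock: 4.42
tool_pos: [0.4633, 0.3409, 0.152]
ee_rot: [3.141, -0.0, 2.063]
wrist_force: [1.4, 0.1, -2.2]
gripper_width: 0.0135
finger_force: 50.0
```

Call:
crank_tcp --motion '[{"az": 0.18, "jaw": 0}, {"az": 0.18, "jaw": 0}, {"az": 0.048, "jaw": 0}, {"jaw": 0}]'

```text
clock: 4.92
tool_pos: [0.4634, 0.341, 0.1518]
ee_rot: [3.141, -0.0, 1.661]
wrist_force: [-0.0, 0.2, -0.5]
gripper_width: 0.0138
finger_force: 50.0
```

```bash
python3 d.py .478 .101 .15 1.661 0
```

```text
d [-0.2403 -0.0071  0.0017] rot [ 0.0007 -0.0003  0.0003] t 4.92 j [ 0.59  0.3   2.02 -0.    0.82  0.5 ]
```

Call:
crank_tcp --motion '[{"sx": -0.03, "sy": -0.001, "jaw": 0}, {"sx": -0.045, "sy": -0.001, "jaw": 0}, {"sx": -0.05, "sy": -0.002, "jaw": 0}, {"sx": -0.05, "sy": -0.001, "jaw": 0}, {"sx": -0.045, "sy": -0.001, "jaw": 0}, {"sx": -0.02, "sy": -0.001, "sz": 0.01, "jaw": 0}, {"sz": 0.015, "jaw": 0}, {"jaw": 0}]'

```text
clock: 5.92
tool_pos: [0.4773, 0.1016, 0.1249]
ee_rot: [-3.14, 0.0, 1.661]
wrist_force: [0.2, -0.3, -2.0]
gripper_width: 0.0137
finger_force: 50.0
```

Call:
crank_tcp --motion '[{"jaw": 0}, {"jaw": 0}]'

```text
clock: 6.18
tool_pos: [0.4781, 0.1019, 0.1261]
ee_rot: [3.141, -0.0, 1.662]
wrist_force: [0.1, 0.5, -1.5]
gripper_width: 0.0136
finger_force: 50.0
```

```bash
python3 d.py .478 .101 .12 1.661 0
```

Run:
```python
from h import *
import pickle
fs={n:bot.grab_frame(n) for n in("side","top")}
pickle.dump(fs,open("f3.pkl","wb"))
a=cv2.resize(fs["side"]["frame"][130:220,180:260],None,fx=6,fy=6,interpolation=cv2.INTER_CUBIC)
b=cv2.resize(fs["top"]["frame"][190:260,190:243],None,fx=6,fy=7.714,interpolation=cv2.INTER_CUBIC)
cv2.imwrite("pics/c3.png",np.hstack([a,b]))
```

```text
d [-0.0009 -0.0002  0.0061] rot [ 0.0005 -0.0001  0.0009] t 6.17 j [0.16 0.22 2.2  0.   0.72 0.07]
```

View pics/c3.png

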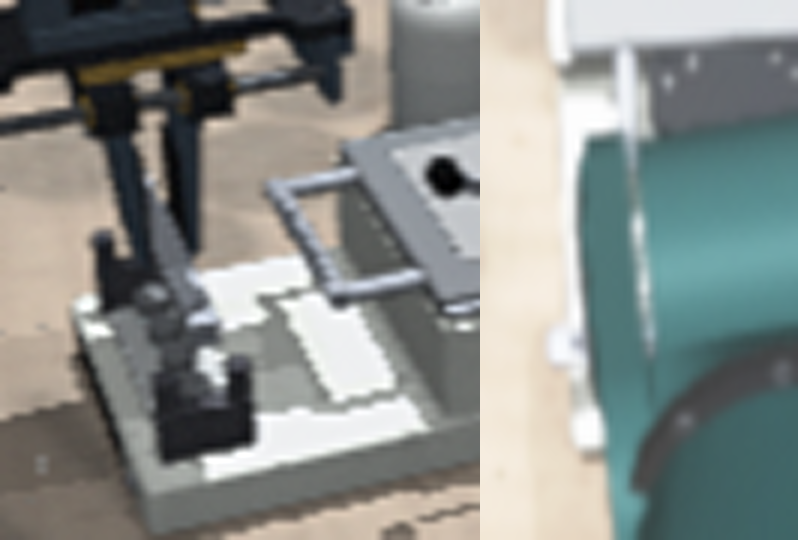

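Run:
```python
from h import *
import pickle
f=pickle.load(open("f3.pkl","rb"))["side"]
c=lambda p:((proj(f,p)-[180,130]+.5)*6-.5).round(0)
ux=np.array([np.cos(.09),np.sin(.09),0]);uy=np.array([-ux[1],ux[0],0])
b=np.array([.4781,.1019,.112])
for e in(-.088,.088):print("bar end corners",[c(b+e*uy+dx*ux+[0,0,dz]) for dx in(-.007,.007) for dz in(-.007,.007)])
s=np.array([.478,.101,0])
for e in(-.064,.064):print("prong tops",[c(s+e*uy+dx*ux+[0,0,.081]) for dx in(-.017,.017)])
```

```text
bar end corners [array([192., 352.]), array([189., 326.]), array([223., 345.]), array([221., 319.])]
bar end corners [array([105., 161.]), array([102., 136.]), array([132., 156.]), array([130., 132.])]
prong tops [array([161., 372.]), array([234., 357.])]
prong tops [array([100., 230.]), array([167., 217.])]
```

Call:
crank_tcp --motion '[{"sy": 0.001, "sz": 0.01, "jaw": 0}, {"sz": 0.008, "jaw": 0}, {"jaw": 0}, {"jaw": 0}]'

```text
clock: 6.78
tool_pos: [0.4789, 0.1014, 0.1076]
ee_rot: [-3.141, 0.0, 1.661]
wrist_force: [-0.1, 0.0, -2.1]
gripper_width: 0.0135
finger_force: 50.0
```

```bash
python3 d.py .479 .101 .084 1.661 0
```

Run:
```python
from h import *
import pickle
fs={n:bot.grab_frame(n) for n in("side",)}
pickle.dump(fs,open("f4.pkl","wb"))
f=fs["side"]
a=cv2.resize(f["frame"][156:216,184:236],None,fx=10,fy=10,interpolation=cv2.INTER_CUBIC)
cv2.imwrite("pics/c4.png",a)
c=lambda p:((proj(f,p)-[184,156]+.5)*10-.5).round(0)
ux=np.array([np.cos(.09),np.sin(.09),0]);uy=np.array([-ux[1],ux[0],0])
b=bot.state()["tool_pos"]-[0,0,.014]
for e in(-.088,.088):print("bar end corners",*[c(b+e*uy+dx*ux+[0,0,dz]) for dx in(-.007,.007) for dz in(-.007,.007)])
s=np.array([.478,.101,0])
for e in(-.07,.064):print("post near face tops, floor",*[c(s+e*uy+dx*ux+[0,0,z]) for dx,z in((-.023,.081),(-.011,.081),(.011,.081),(.023,.081),(-.011,.062),(.011,.062))])
```

```text
d [-0.0004  0.0001  0.0236] rot [-0.0003  0.     -0.0003] t 6.78 j [ 0.16  0.25  2.2  -0.    0.69  0.07]
bar end corners [289. 383.] [285. 340.] [340. 372.] [337. 330.]
bar end corners [144.  61.] [139.  21.] [189.  52.] [185.  13.]
post near face tops, floor [212. 377.] [256. 368.] [335. 351.] [378. 342.] [261. 424.] [339. 407.]
post near face tops, floor [107. 127.] [147. 120.] [219. 106.] [258.  99.] [153. 173.] [224. 160.]
```

View pics/c4.png

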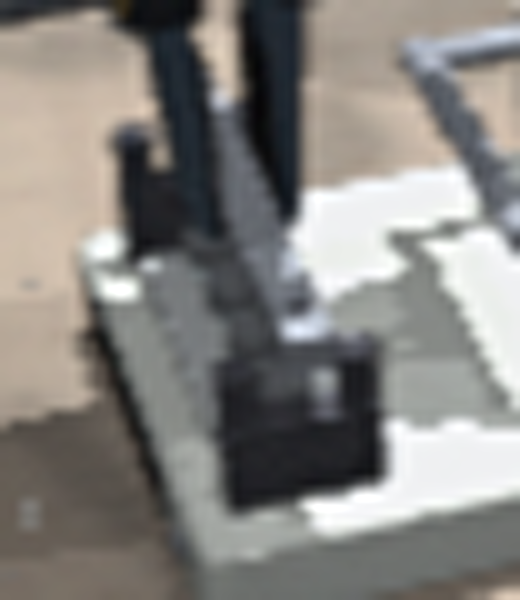

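The near post reads 222–382 px against a predicted 212–378, so the slot centre lies about 2 mm further in x than the bar. I'll shift by that much, then lower gently and watch the force.

Call:
crank_tcp --motion '[{"sy": 0.002, "jaw": 0}, {"sz": 0.005, "jaw": 0}, {"sz": 0.004, "jaw": 0}, {"sz": 0.003, "jaw": 0}, {"jaw": 0}]'

```text
clock: 7.45
tool_pos: [0.4807, 0.1015, 0.0954]
ee_rot: [-3.141, 0.0, 1.661]
wrist_force: [-0.7, -0.4, -1.6]
gripper_width: 0.0132
finger_force: 50.0
```

```bash
python3 d.py .481 .101 .084 1.661 0
```

Run:
```python
from h import *
s=bot.state();print(s["wrist_force"],s["torque"])
```

```text
d [-0.0006  0.0002  0.0114] rot [-0.0006  0.     -0.0002] t 7.45 j [0.16 0.28 2.2  0.   0.66 0.07]
[-0.6719232  -0.39189233 -1.55773285] [-0.08225722  0.04772819  0.0142586 ]
```

Call:
crank_tcp --motion '[{"sz": 0.004, "jaw": 0}, {"sz": 0.003, "jaw": 0}, {"sz": 0.002, "jaw": 0}, {"jaw": 0}, {"sz": 0.001, "jaw": 0}, {"jaw": 0}]'

```text
clock: 8.2
tool_pos: [0.4809, 0.1016, 0.0857]
ee_rot: [3.142, 0.0, 1.661]
wrist_force: [1.0, 0.0, -1.5]
gripper_width: 0.0135
finger_force: 50.0
```

```bash
python3 d.py .481 .101 .083 1.661 0
```

Run:
```python
from h import *
s=bot.state();print(s["wrist_force"],s["torque"])
```

```text
d [-0.0006  0.      0.0027] rot [ 0.      0.     -0.0002] t 8.2 j [ 0.16  0.3   2.2  -0.    0.64  0.07]
[ 0.96497865  0.00423129 -1.54106829] [-0.10118697  0.09532794  0.03973761]
```

Call:
crank_tcp --motion '[{"sz": 0.001, "jaw": 0}, {"jaw": 0}, {"sz": 0.001, "jaw": 0}, {"jaw": 0}]'

```text
clock: 8.7
tool_pos: [0.4809, 0.1016, 0.0837]
ee_rot: [-3.141, 0.0, 1.661]
wrist_force: [0.2, -0.0, -2.4]
gripper_width: 0.0134
finger_force: 50.0
```

Call:
crank_tcp --motion '[{"sz": 0.001, "jaw": 0}, {"jaw": 0}, {"jaw": 0}]'

```text
clock: 9.07
tool_pos: [0.4809, 0.1016, 0.0827]
ee_rot: [3.142, 0.0, 1.661]
wrist_force: [-0.5, 0.7, 0.2]
gripper_width: 0.0134
finger_force: 50.0
```

Call:
crank_tcp --motion '[{"sz": 0.0007, "jaw": 0}, {"jaw": 0}]'

```text
clock: 9.32
tool_pos: [0.481, 0.1016, 0.0827]
ee_rot: [-3.141, 0.0, 1.661]
wrist_force: [-6.8, -1.5, 17.2]
gripper_width: 0.0132
finger_force: 50.0
```

Call:
crank_tcp --motion '[{"jaw": 0.016}, {"jaw": 0.02}, {"jaw": 0.024}, {"jaw": 0.03}, {"jaw": 0.03}, {"jaw": 0.03}]' --clamp_n 20

```text
clock: 10.07
tool_pos: [0.4809, 0.1016, 0.082]
ee_rot: [-3.142, 0.0, 1.661]
wrist_force: [0.5, 0.1, 1.1]
gripper_width: 0.0301
finger_force: 0.0
```

```bash
python3 d.py .481 .101 .2 1.661 0
```

```text
d [-6.00e-04  1.00e-04 -1.18e-01] rot [-0.0001  0.     -0.0002] t 10.07 j [ 0.16  0.31  2.2  -0.    0.63  0.07]
```

Call:
crank_tcp --motion '[{"sz": -0.015, "jaw": 0.03}, {"sz": -0.035, "jaw": 0.03}, {"sz": -0.04, "jaw": 0.036}, {"sy": 0.02, "sz": -0.02, "jaw": 0.036}, {"sy": 0.03, "jaw": 0.036}, {"sy": 0.018, "jaw": 0.036}, {"jaw": 0.036}, {"jaw": 0.036}]'

```text
clock: 11.08
tool_pos: [0.5476, 0.1076, 0.1916]
ee_rot: [-3.14, 0.0, 1.661]
wrist_force: [0.1, -0.8, -0.2]
gripper_width: 0.0361
finger_force: 0.0
```

```bash
python3 d.py .549 .107 .105 1.661 0
```

Run:
```python
from h import *
import pickle
f=bot.grab_frame("side")
pickle.dump(f,open("f5.pkl","wb"))
a=cv2.resize(f["frame"][130:210,184:264],None,fx=7,fy=7,interpolation=cv2.INTER_CUBIC)
cv2.imwrite("pics/c5.png",a)
c=lambda p:((proj(f,p)-[184,130]+.5)*7-.5).round(0)
ux=np.array([np.cos(.09),np.sin(.09),0]);uy=np.array([-ux[1],ux[0],0])
b=np.array([.481,.101,.069])
for e in(-.088,.088):print("bar end corners",*[c(b+e*uy+dx*ux+[0,0,dz]) for dx in(-.007,.007) for dz in(-.007,.007)])
h=np.array([.549,.107,.095]); print("handle",*[c(h+e*uy) for e in(-.05,0,.05)])
t=bot.state()["tool_pos"]; print("tips",*[c(t+dx*ux-uy*.016-[0,0,.019]) for dx in(-.018,.018)])
```

```text
d [-0.0007  0.0015  0.0866] rot [-0.0014  0.0001 -0.0001] t 11.07 j [0.15 0.21 2.04 0.   0.89 0.06]
bar end corners [212. 502.] [209. 473.] [247. 494.] [245. 465.]
bar end corners [111. 273.] [108. 245.] [142. 267.] [139. 240.]
handle [366. 341.] [330. 278.] [296. 219.]
tips [285. 138.] [373. 122.]
```

View pics/c5.png

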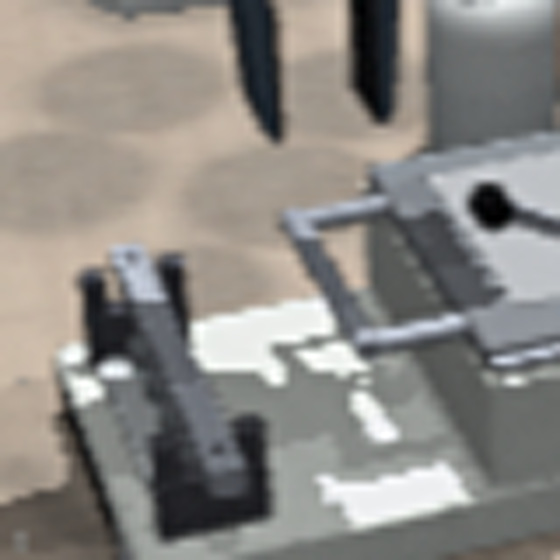

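Bar is seated in both forks (far end at crop 128,255; near end at 222,470). The handle corners (292,217) and (365,343) match the prediction.

Call:
crank_tcp --motion '[{"sy": 0.0015, "sz": 0.025, "jaw": 0.036}, {"sz": 0.025, "jaw": 0.036}, {"sz": 0.02, "jaw": 0.036}, {"sz": 0.014, "jaw": 0.036}, {"sz": 0.006, "jaw": 0.036}, {"jaw": 0.036}]'

```text
clock: 11.88
tool_pos: [0.5502, 0.1078, 0.102]
ee_rot: [-3.141, 0.0, 1.661]
wrist_force: [0.0, -0.2, -0.1]
gripper_width: 0.0362
finger_force: 0.0
```

Call:
crank_tcp --motion '[{"jaw": 0.02}, {"jaw": 0.01}, {"jaw": 0}, {"jaw": 0}, {"jaw": 0}]' --clamp_n 40

```text
clock: 12.5
tool_pos: [0.5481, 0.1076, 0.1019]
ee_rot: [-3.137, 0.0, 1.661]
wrist_force: [-14.1, -0.6, 10.5]
gripper_width: 0.0111
finger_force: 40.0
```

```bash
python3 d.py .549 .107 .102 1.661 0
```

```text
d [-0.0007  0.0009 -0.0001] rot [-0.0046  0.0002 -0.0001] t 12.5 j [0.15 0.36 2.07 0.   0.72 0.06]
```

Run:
```python
import numpy as np
def tcp(th,a): return np.array([.175*(1-np.cos(th)),.175*np.sin(th)])+.007*np.array([np.sin(a),np.cos(a)])
N=16
for i in range(N):
    t0,t1=.535*i/N,.535*(i+1)/N;a0,a1=.24*i/N,.24*(i+1)/N
    d=tcp(t1,a1)-tcp(t0,a0)
    ty=np.array([np.cos(a0),-np.sin(a0)]);tz=np.array([-np.sin(a0),-np.cos(a0)])
    print(i,(d@ty).round(4),(d@tz).round(4))
```

```text
0 0.0002 -0.0058
1 0.0003 -0.0058
2 0.0004 -0.0058
3 0.0005 -0.0058
4 0.0006 -0.0058
5 0.0007 -0.0058
6 0.0008 -0.0058
7 0.001 -0.0058
8 0.0011 -0.0058
9 0.0012 -0.0058
10 0.0013 -0.0057
11 0.0014 -0.0057
12 0.0015 -0.0057
13 0.0016 -0.0057
14 0.0017 -0.0056
15 0.0018 -0.0056
```

Call:
crank_tcp --motion '[{"sy": -0.002, "jaw": 0}, {"jaw": 0}]' --clamp_n 45

```text
clock: 12.75
tool_pos: [0.548, 0.1076, 0.1023]
ee_rot: [-3.141, 0.0, 1.661]
wrist_force: [-2.5, -0.5, 3.4]
gripper_width: 0.011
finger_force: 45.0
```

Call:
crank_tcp --motion '[{"ax": 0.015, "sy": 0.0002, "sz": -0.0058, "jaw": 0}, {"ax": 0.015, "sy": 0.0003, "sz": -0.0058, "jaw": 0}, {"ax": 0.015, "sy": 0.0004, "sz": -0.0058, "jaw": 0}, {"ax": 0.015, "sy": 0.0005, "sz": -0.0058, "jaw": 0}, {"ax": 0.015, "sy": 0.0006, "sz": -0.0058, "jaw": 0}, {"ax": 0.015, "sy": 0.0007, "sz": -0.0058, "jaw": 0}, {"jaw": 0}]'

```text
clock: 13.62
tool_pos: [0.552, 0.108, 0.1369]
ee_rot: [-3.051, 0.0, 1.661]
wrist_force: [-2.9, 0.0, -7.3]
gripper_width: 0.011
finger_force: 45.0
```

Lifting well, with about 10 N of spring pull as expected. I'll carry on to the index angle.

Call:
crank_tcp --motion '[{"ax": 0.015, "sy": 0.0008, "sz": -0.0058, "jaw": 0}, {"ax": 0.015, "sy": 0.001, "sz": -0.0058, "jaw": 0}, {"ax": 0.015, "sy": 0.0011, "sz": -0.0058, "jaw": 0}, {"ax": 0.015, "sy": 0.0012, "sz": -0.0058, "jaw": 0}, {"ax": 0.015, "sy": 0.0013, "sz": -0.0057, "jaw": 0}, {"ax": 0.015, "sy": 0.0014, "sz": -0.0057, "jaw": 0}, {"jaw": 0}]'

```text
clock: 14.5
tool_pos: [0.5627, 0.109, 0.1704]
ee_rot: [-2.959, 0.0, 1.661]
wrist_force: [-7.6, -0.3, -7.1]
gripper_width: 0.0109
finger_force: 45.0
```

Call:
crank_tcp --motion '[{"ax": 0.015, "sy": 0.0015, "sz": -0.0057, "jaw": 0}, {"ax": 0.015, "sy": 0.0016, "sz": -0.0057, "jaw": 0}, {"ax": 0.015, "sy": 0.0017, "sz": -0.0056, "jaw": 0}, {"ax": 0.015, "sy": 0.0018, "sz": -0.0056, "jaw": 0}, {"jaw": 0}, {"jaw": 0}, {"jaw": 0}]'

```text
clock: 15.38
tool_pos: [0.5732, 0.11, 0.1909]
ee_rot: [-2.898, -0.0, 1.661]
wrist_force: [-10.8, -0.6, -4.3]
gripper_width: 0.0113
finger_force: 45.0
```

Run:
```python
from h import *
import pickle
f=bot.grab_frame("side")
pickle.dump(f,open("f6.pkl","wb"))
cv2.imwrite("pics/c6.png",cv2.resize(f["frame"][110:215,184:324],None,fx=5.5,fy=5.5,interpolation=cv2.INTER_CUBIC))
s=bot.state();M=att(s["ee_rot"]);h=s["tool_pos"]+.007*M[:,2];print(h,np.arcsin((h[2]-.095)/.175),s["wrist_force"])
ux=np.array([np.cos(.09),np.sin(.09),0]);uy=np.array([-ux[1],ux[0],0])
H=np.array([.548,.1076,.095])+.175*ux
c=lambda p:((proj(f,p)-[184,110]+.5)*5.5-.5).round(0)
print("hinge",H)
for th in(.465,.535,.605):
  print(th,"handle ends",*[c(H-.175*np.cos(th)*ux+[0,0,.175*np.sin(th)]+e*uy) for e in(-.055,.055)],"knob",c(H-.163*np.cos(th)*ux+[0,0,.163*np.sin(th)]-.096*uy))
```

```text
[0.57156128 0.10976705 0.18417941] 0.534715908528676 [-10.41583142  -0.32012326  -4.55561708]
hinge [0.72229173 0.12332875 0.095     ]
0.465 handle ends [320. 240.] [254. 143.] knob [369. 287.]
0.535 handle ends [331. 219.] [264. 123.] knob [380. 267.]
0.605 handle ends [343. 197.] [275. 103.] knob [392. 247.]
```

View pics/c6.png

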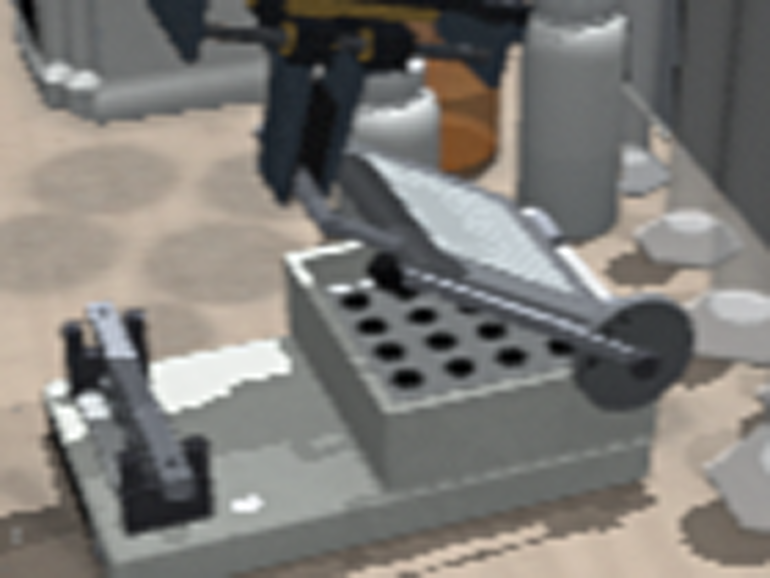

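The cover edge and handle (325,222) are parallel to the index arm (knob at 384,270), both at about 0.53 rad, and the bar is still seated. One last check for drift, then I hand in.

Call:
crank_tcp --motion '[{"jaw": 0}, {"jaw": 0}, {"jaw": 0}, {"jaw": 0}]'

```text
clock: 15.92
tool_pos: [0.5733, 0.1099, 0.191]
ee_rot: [-2.899, -0.0, 1.661]
wrist_force: [-9.6, 0.7, -4.8]
gripper_width: 0.0107
finger_force: 45.0
```

```bash
python3 -c "
from bench import bot
print(bot.hand_in())"
```

```text
the job is handed in; nothing more can be done
None
```

I handed the job in at about 16 s: the bar is seated in both forks and released, and the cover is held still at about 0.53 rad, in line with the index arm; the hand-in returned no verdict.

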